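# Open the glass breaker and show which offcut goes in it

## Robot

A 6-joint arm with a two-finger parallel gripper is mounted at the origin on the work surface. World frame = base frame: x ahead of the robot, y to its left, z up, the work surface at z = 0. Lengths are in m, angles in rad, forces in N, time in s.
With the tool pointing down it reaches from about 0.225 to 0.875 m from the base axis. Payload 3.4 kg.
Tool frame: the origin (TCP) lies between the finger pads, 19 mm behind the fingertips; this is the grasp point; z points along the fingers, y is the line along which they close (so a half turn about z gives the same grasp; the last joint's range is limited). The gripper opens to 85 mm and grips with 20 to 120 N. Pads are 22 mm wide; open, the fingers measure 114 mm over their backs; the gripper's body (76 mm by 85 mm) begins 54 mm behind the grasp point. The pads swing forward as they close: fully open they stand 13 mm farther back than shut.
Start: joints at [-0.121, 0.276, 1.505, -0, 1.361, -0.121], TCP at [0.575, -0, 0.25] pointing down, gripper open.
Joint ranges: [-2.89, 2.89], [-0.75, 2.08], [0.22, 2.7], [-1.18, 4.32], [0.11, 2.71], [-2.7, 2.7]. Speed limits (rad/s): [2.57, 2.57, 3.14, 3.14, 3.14, 3.14].

## Interface

Orientations are given as a unit quaternion [w, x, y, z].
In Python, from plant import get_obs, cams, r gives the robot as it stands. The module is installed in compiled form; this text tells all that it offers.
- The arm moves only by the shell command python3 -m crank 'ROWS' [OPENING]. ROWS is a JSON object of lists of equal length, an entry for each row: "linear": the shift along the tool's x, y, z scaled (see below), a list of three; "turn": the turn about the tool's z scaled (see below). In form: {"linear": [[tx, ty, tz], ...], "turn": [turn, ...]}. A call has 1 to 20 rows; each row is the pose to reach, as a shift and turn from the pose commanded when the call began, along the tool's axes at that moment, turning the shorter way round; what a row does not reach only later rows make up. The controller multiplies each number of a shift by 0.1 m and each number of a turn by 360 degrees. A row lasts 1/10 s, in which the tool goes at most 50 mm and 8.59 degrees, less where a joint would pass 70% of its speed; a pose out of reach is approached as far as the arm can. A call with a number of a shift or a turn outside -1 to 1 is refused whole. A call with a gripper value outside its range is refused whole. OPENING is the finger opening in mm, from 0 to 85.4, set as the call begins (- or left out, the last holds). The fingers move at their own pace and stop on an object; the grip force is fixed at half the most. Time passes only in rows, so rows that repeat a pose let the fingers close. It gives the time, the measured TCP pose, the force, the opening and the grip force at its end, in the units of the state.
- get_obs(): the state, without advancing time (a new reading comes with each control period).
- cams.grab_frame(name): name is "scene" or "side" or "wrist"; returns the picture (480x640x3 uint8, red, green, blue); there is no depth.
- cams.camera_params(name): a dict with "vfov" (degrees; the focal length in pixels is half the picture's height over the tangent of half this angle, whatever the lens; pixels are square), "cx", "cy" (the principal point, pixels), "R" (3x3) and "t" (3): a world point X has camera coordinates R X + t; the wrist camera has in their place "mount" (4x4, takes a point from camera to tool coordinates, whose origin is the TCP and whose axes are the flange's). Camera axes: x right, y down, z forward; pixel columns grow to the right and rows downward; lengths in m; the calibration is good to about 2 mm. A picture is of the moment at which its call begins: read the wrist's pose just before it. camera_params takes no time and is no camera call.
- r.sign_off(): hands the job in; it is judged then, once.
The state is a dict: "clock": time; "q": joint angles; "dq": joint speeds; "joint_torque": joint torques, N m; "ee_pos": TCP position; "tcp_rot": TCP orientation; "wrist_force": force on the tool from outside, world axes, zero at the start; "moment": the same for the moment, N m; "width": finger opening in m; "grip_force": force on a finger pad.
Only numpy, scipy, OpenCV 4.12 (cv2) and the standard library are available. Lean on these libraries where they do the work, as an engineer would, in place of code of your own. Each camera call takes 0.05 s, during which the arm holds its last target. There are 200 camera calls.

## Task

The next piece to be broken must be shown to the trainee: gently push the breaker's lever by its black ball with the fingertips, without gripping it, up and over, well back past upright on the side away from the mouth, so that the jaws stand open; it need not be driven against its stop. Then point down at the middle of the pink glass offcut, fingertips two or three centimetres above it, and hold still for two seconds; then point at the middle of the breaker's open mouth, fingertips a few centimetres in front of it, and hold still for two seconds. Do not touch the glass, the breaker's mouth or any other loose piece, and cross well above the other pieces so that you point at none of them.

Things in the scene. Friction and masses are not known exactly. Their poses are not given: they have to be found in the camera images.
- breaker: dark cast-iron C-frame glass breaker clamp bolted to the bench. Origin: on the bench, z up; the mouth opens to its own -x, the column stands at +x. Foot x -75 to +95 mm, 100 mm wide (y). Jaws 90 mm wide, front faces at x = -53 mm. Above them a round boss, front at x = -59, z 85 to 115 mm, and two lever cheeks up to z = 158 mm, x -55 to -15 mm.
- lever_pin (a point): middle of the lever's hinge pin, which runs along the breaker's y: x = -35, y = 0, z = 146 mm in the breaker's frame; axes as the breaker's.
- mouth (a point): middle of the breaker's mouth at the front faces of the jaws: x = -53, y = 0, z = 53 mm in the breaker's frame; axes as the breaker's. The open gap is about 14 mm high.
- lever (a joint): angle of the hand lever, rad. 0: jaws shut, lever leans out over the mouth (towards the breaker's -x), 60 degrees above level. Grows as it is pushed up and over towards +x: 0.52 upright; from 0.95 the jaws count as open; 1.4 is the rear stop, 50 degrees past upright. Starts at 0 to 0.2. Stiff hinge (0.3 N m friction) that stays where left; 3 to 6 N at the ball moves it.
- lever_ball (a point): centre of the black ball, 32 mm in diameter, on the end of the 13 mm steel lever, 150 mm from the pin. It swings in the breaker's x-z plane (y = 0): 276 mm above the bench at joint 0, 296 mm when upright, 242 mm at the rear stop.
- pink_offcut: pink glass offcut lying flat on the bench, 110 (x) x 70 (y) x 6 (z) mm. Origin: centre of its underside, z up. Loose.
- smoked_offcut: dark grey smoked-glass offcut lying flat, same size as the pink one, 110 x 70 x 6 mm. Origin: centre of its underside. Loose; leave alone.
- spacer: red plastic spacer-bar section, hollow, lying flat, 120 (x) x 16 (y) x 16 (z) mm. Origin: centre of its underside. Loose; leave alone.
- setting_block: orange nylon setting block lying flat, 100 (x) x 30 (y) x 8 (z) mm. Origin: centre of its underside. Loose; leave alone.
- wedge1: black rubber glazing wedge lying flat, 80 (x) x 24 (y) x 12 (z) mm. Origin: on the bench under its middle. Loose; leave alone.
- wedge2: second black rubber glazing wedge, as wedge1. Loose; leave alone.
There are look-alikes about, which are no part of the job. Several things look just like the pink_offcut: the one meant starts farthest to the robot's right.

How it is judged:
By the outcome, as a careful person would: the job done as asked, in the order asked, and still so for the second after the job is handed in, with the robot touching nothing.
It also fails if it takes over 58 s, if anything falls off the work surface, if the arm or the gripper's body presses on something with over 40 N, if the wrist force passes 120 N, or if a joint passes its speed limit or range.

## Working session

There is one attempt and no reset: what is moved stays moved. The work goes in short steps, Python scripts to look and compute and a shell command to move; the robot and the scene stay as the last step left them, time stands still between calls to the robot, and variables do not carry over. Pictures are saved under pics/ and viewed, at most 10 in all, crops included, and the job is handed in when it is done.

```bash
mkdir -p pics
python3 - <<'E'
from plant import get_obs,cams,r
import cv2
o=get_obs(); print(o['clock'],o['ee_pos'],o['tcp_rot'],o['width'])
for n in("scene","side"):
    cv2.imwrite(f"pics/{n}0.png",cams.grab_frame(n)[:,:,::-1]); print(n,cams.camera_params(n))
print(cams.camera_params("wrist"))
E
```

```text
0.0 [5.74465347e-01 6.81159479e-05 2.49116232e-01] [-7.59108887e-04  7.07106238e-01  7.07106673e-01 -5.87556036e-04] 0.08511609180905054
scene {'vfov': 45.941871599540235, 'cx': 321.6213012345768, 'cy': 238.7463774493485, 'R': array([[-0.3426412 ,  0.93941862,  0.00946908],
       [ 0.64663526,  0.24313989, -0.72301164],
       [-0.68151291, -0.24161053, -0.69077095]]), 't': array([ 0.03730929, -0.20912804,  2.08724006])}
side {'vfov': 51.371640907117225, 'cx': 315.0668300029331, 'cy': 236.21500488377208, 'R': array([[ 0.99704638, -0.07574173,  0.01271611],
       [-0.05001637, -0.76600131, -0.64089029],
       [ 0.0582827 ,  0.63836133, -0.76752716]]), 't': array([-0.4414781 ,  0.20033187,  1.33545451])}
{'vfov': 64.43020432149065, 'cx': 318.04558104251475, 'cy': 238.16428170294688, 'mount': array([[ 9.32348172e-04, -9.49206401e-01, -3.14652728e-01,
         8.11393794e-02],
       [ 9.99999548e-01,  9.44411344e-04,  1.14114559e-04,
         1.25575381e-03],
       [ 1.88843336e-04, -3.14652692e-01,  9.49206852e-01,
        -1.23926849e-01],
       [ 0.00000000e+00,  0.00000000e+00,  0.00000000e+00,
         1.00000000e+00]])}
```

View pics/scene0.png

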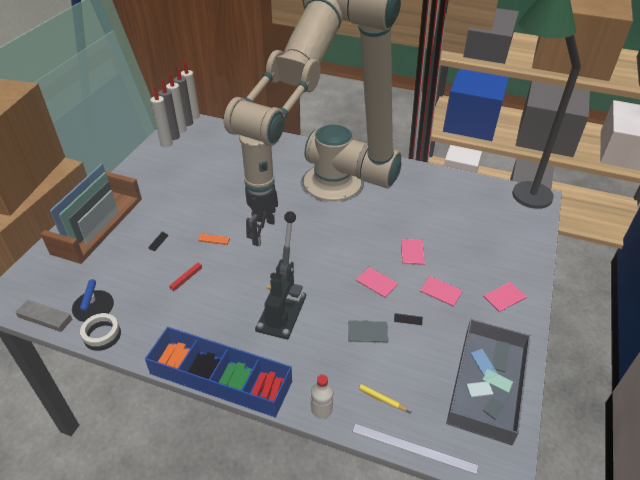

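View pics/side0.png

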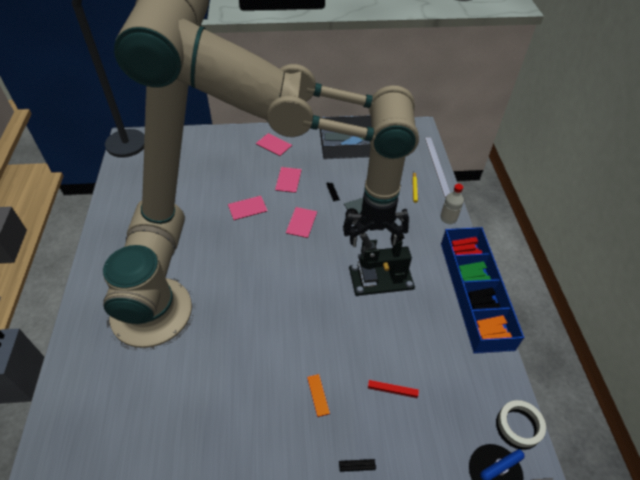

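Scene view: pink pieces at (413,251), (377,282), (441,291) and (505,297); breaker foot near (281,312), lever ball (290,217). Side view: the same pinks at (248,207), (302,222), (289,180) and (274,145), with the gripper hiding the ball. The robot's right is left in the scene image and down in the side image, so I'll measure each y before choosing.

```bash
cat > h.py <<'E'
import numpy as np,cv2
from plant import get_obs,cams,r
from scipy.spatial.transform import Rotation as Ro
def ray(n,u,v,o=None):
    p=cams.camera_params(n); f=240/np.tan(np.radians(p['vfov']/2))
    d=np.array([(u-p['cx'])/f,(v-p['cy'])/f,1])
    if n=='wrist':
        w,x,y,z=o['tcp_rot']; T=np.eye(4);T[:3,:3]=Ro.from_quat([x,y,z,w]).as_matrix();T[:3,3]=o['ee_pos']
        M=T@p['mount']; return M[:3,3],M[:3,:3]@d
    R=np.array(p['R']);return -R.T@p['t'],R.T@d
def plane(n,u,v,z,o=None):
    c,d=ray(n,u,v,o); return c+d*(z-c[2])/d[2]
def tri(rs):
    A=np.zeros((3,3));b=np.zeros(3)
    for c,d in rs:
        d=d/np.linalg.norm(d);P=np.eye(3)-np.outer(d,d);A+=P;b+=P@c
    X=np.linalg.solve(A,b)
    return X,[np.linalg.norm(np.cross(X-c,d/np.linalg.norm(d))) for c,d in rs]
def proj(n,X):
    p=cams.camera_params(n); f=240/np.tan(np.radians(p['vfov']/2));c=np.array(p['R'])@X+p['t']
    return f*c[0]/c[2]+p['cx'],f*c[1]/c[2]+p['cy']
E
python3 - <<'E'
from h import *
np.set_printoptions(precision=4,suppress=True)
P={}
for n in("scene","side"):
    im=cv2.imread(f"pics/{n}0.png");h=cv2.cvtColor(im,cv2.COLOR_BGR2HSV)
    m=cv2.inRange(h,(160,90,120),(176,255,255))
    k,l,s,c=cv2.connectedComponentsWithStats(m)
    for i in range(1,k):
        if s[i,4]>150:
            cs,_=cv2.findContours((l==i).astype('uint8'),0,1);M=cv2.moments(cs[0])
            u,v=M['m10']/M['m00'],M['m01']/M['m00']
            print(n,s[i,4],(round(u),round(v)),plane(n,u,v,.006))
            P.setdefault(n,[]).append((u,v))
for a in P['scene']:
    b=min(P['side'],key=lambda b:np.linalg.norm(plane('scene',*a,.006)-plane('side',*b,.006)))
    print(a,b,tri([ray('scene',*a),ray('side',*b)]))
# ball ray
print('ball',[plane('scene',290,217,z) for z in(.27,.28,.29)])
print('foot',plane('scene',281,312,.01),plane('side',382,277,.01))
c=cv2.imread("pics/scene0.png")[190:350,210:350];cv2.imwrite("pics/cs.png",cv2.resize(c,None,fx=4,fy=3.75 and 4,interpolation=2)[:600])
c=cv2.imread("pics/side0.png")[190:310,310:450];cv2.imwrite("pics/cd.png",cv2.resize(c,None,fx=4,fy=4,interpolation=2))
E
```

```text
scene 524 (412, 251) [0.2562 0.3633 0.006 ]
scene 634 (376, 282) [0.4224 0.292  0.006 ]
scene 655 (441, 291) [0.3897 0.4839 0.006 ]
scene 661 (504, 296) [0.3446 0.6658 0.006 ]
side 416 (274, 144) [0.3451 0.6613 0.006 ]
side 494 (288, 179) [0.3889 0.4784 0.006 ]
side 583 (247, 207) [0.2543 0.3591 0.006 ]
side 619 (301, 222) [0.4216 0.2864 0.006 ]
(412.0842032011134, 251.34655532359082) (246.94242141300964, 207.27575474634295) (array([0.2536, 0.3627, 0.0029]), [np.float64(0.000551276118883058), np.float64(0.0005512761188832297)])
(376.4424703891709, 281.63874788494076) (301.2075691411936, 221.94934497816593) (array([0.4209, 0.2908, 0.0026]), [np.float64(0.0013892835222177702), np.float64(0.0013892835222178031)])
(440.9656781987918, 290.75700164744643) (288.0430939226519, 179.24714548802945) (array([0.3882, 0.4832, 0.0028]), [np.float64(0.0012671744579766577), np.float64(0.0012671744579767798)])
(504.40695792880257, 296.2014563106796) (273.5842105263158, 144.09429824561403) (array([0.3443, 0.6653, 0.0041]), [np.float64(0.001285629082187217), np.float64(0.0012856290821875267)])
ball [array([0.5138, 0.0536, 0.27  ]), array([0.5242, 0.0581, 0.28  ]), array([0.5345, 0.0627, 0.29  ])]
foot [0.6355 0.0674 0.01  ] [0.6363 0.0618 0.01  ]
```

View pics/cs.png

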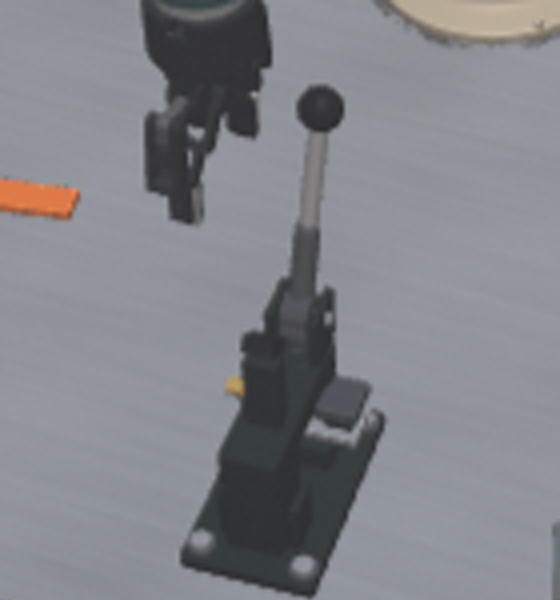

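View pics/cd.png

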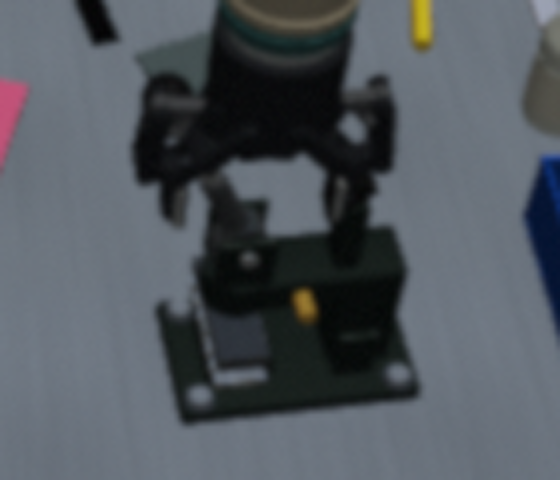

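The four pink candidates, by scene pixel:
- (412,251): y = 0.363
- (376,282): y = 0.291
- (441,291): y = 0.484
- (504,296): y = 0.666

The smallest y is farthest to the robot's right, so the target is (376,282), at world (0.421, 0.289). The crops show the mouth facing the robot (-x). I'll move clear, up and back, and close the fingers so I can measure the ball and breaker.

```bash
python3 -m crank '{"linear":[[0,0,-0.4],[0,-0.3,-0.8],[0,-0.7,-1],[0,-1,-1],[0,-1,-1]],"turn":[0,0,0,0,0]}' 0; python3 -m crank '{"linear":[[0,-0.3,0],[0,-0.6,0],[0,-0.8,0],[0,-0.8,0],[0,-0.8,0],[0,-0.8,0]],"turn":[0,0,0,0,0,0]}'
python3 - <<'E'
from h import *
np.set_printoptions(precision=4,suppress=True)
ims=[]
for n in("scene","side"):
    im=cams.grab_frame(n)[:,:,::-1];cv2.imwrite(f"pics/{n}1.png",im)
    x,y=(210,190) if n=='scene' else (320,180)
    ims.append(cv2.resize(im[y:y+150,x:x+100],None,fx=4,fy=4,interpolation=2))
o=get_obs();cv2.imwrite("pics/w1.png",cams.grab_frame("wrist")[:,:,::-1]);print(o['ee_pos'],o['tcp_rot'],o['width'],o['clock'])
np.save('o1.npy',o,allow_pickle=True)
cv2.imwrite("pics/c1.png",np.hstack(ims))
E
```

```text
clock: 0.6
ee_pos: [0.4714, 0.0003, 0.3513]
tcp_rot: [0.0, 0.707, 0.707, -0.0]
wrist_force: [1.3, -0.9, 0.1]
width: 0.0125
grip_force: 0.0
clock: 1.2
ee_pos: [0.3963, -0.0001, 0.3497]
tcp_rot: [0.0, 0.707, 0.707, 0.0]
wrist_force: [0.1, 0.3, -0.4]
width: -0.0
grip_force: 0.0
[ 0.3961 -0.0001  0.3497] [-0.0001  0.7071  0.7071 -0.    ] -0.00012790577708463198 1.3
```

View pics/c1.png

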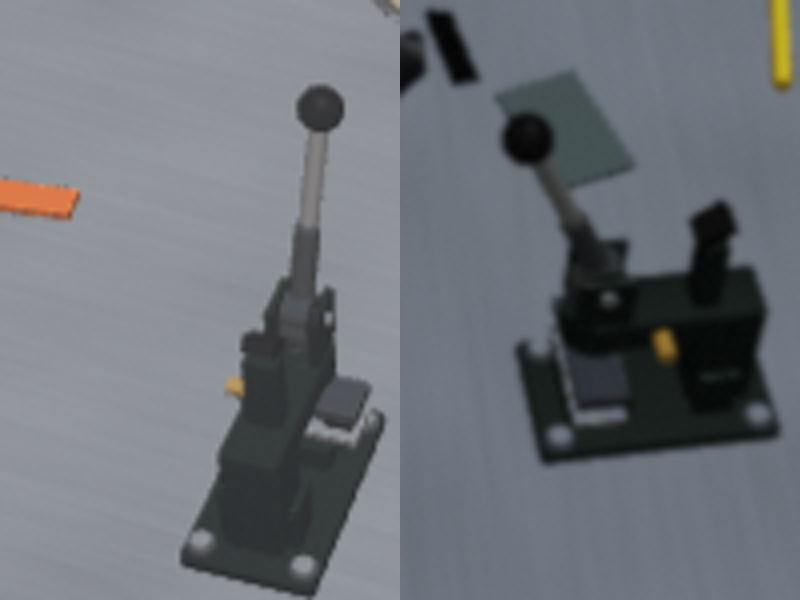

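View pics/w1.png

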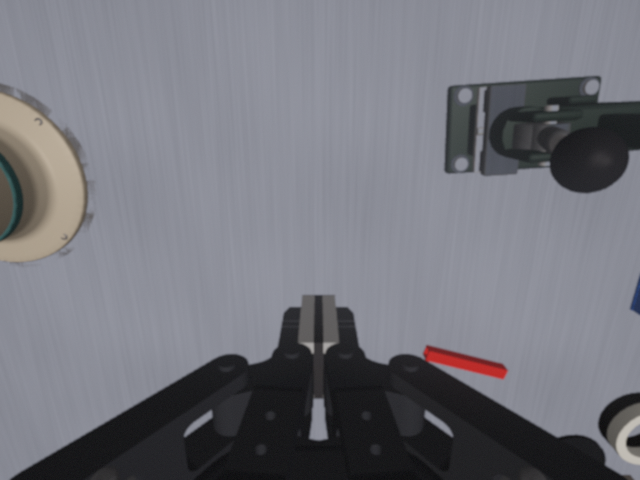

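Crops and wrist view: ball at scene (290,217), side (351.8,214.2) and wrist (590,159). Foot front corners in the wrist view are (446,86) and (445,173), with a rear corner at (600,77). Foot bolts are at side (359.8,288.5) and (409.5,283.3), and at scene (260.5,325) and (285.5,331.5).

Run:
```python
from h import *
np.set_printoptions(precision=4,suppress=True)
o=np.load('o1.npy',allow_pickle=True).item()
print('ball',tri([ray('scene',290,217),ray('side',351.8,214.2)]),tri([ray('scene',290,217),ray('side',351.8,214.2),ray('wrist',590,159,o)]))
for z in(0.,.014):
  print(z)
  for n,u,v in(('wrist',446,86),('wrist',445,173),('wrist',600,77),('side',356,295.5),('side',414.5,289),('scene',255.5,331),('scene',288,339),('scene',306,294)):
    print(n,(u,v),plane(n,u,v,z,o))
z=.014
for n,u,v in(('wrist',465,96),('wrist',461,164),('wrist',592,87),('side',359.8,288.5),('side',409.5,283.3),('scene',260.5,325),('scene',285.5,331.5)): print('bolt',n,plane(n,u,v,z,o))
```

```text
ball (array([0.5301, 0.0592, 0.2839]), [np.float64(0.0016578607468309082), np.float64(0.0016578607468308404)]) (array([0.5303, 0.0592, 0.2841]), [np.float64(0.0016994778535973582), np.float64(0.00164407095631969), np.float64(0.00029747410865626285)])
0.0
wrist (446, 86) [ 0.5452  0.1097 -0.    ]
wrist (445, 173) [0.5546 0.0093 0.    ]
wrist (600, 77) [ 0.721   0.1194 -0.    ]
side (356, 295.5) [0.5568 0.0118 0.    ]
side (414.5, 289) [0.7226 0.0222 0.    ]
scene (255.5, 331) [0.7161 0.0234 0.    ]
scene (288, 339) [0.7096 0.1196 0.    ]
scene (306, 294) [0.5388 0.1071 0.    ]
0.014
wrist (446, 86) [0.5408 0.1088 0.014 ]
wrist (445, 173) [0.55   0.0115 0.014 ]
wrist (600, 77) [0.7114 0.1183 0.014 ]
side (356, 295.5) [0.5546 0.0028 0.014 ]
side (414.5, 289) [0.7184 0.013  0.014 ]
scene (255.5, 331) [0.7254 0.0288 0.014 ]
scene (288, 339) [0.719  0.1239 0.014 ]
scene (306, 294) [0.55   0.1115 0.014 ]
bolt wrist [0.5634 0.0983 0.014 ]
bolt wrist [0.5679 0.0222 0.014 ]
bolt wrist [0.7049 0.1079 0.014 ]
bolt side [0.568  0.0248 0.014 ]
bolt side [0.7083 0.0327 0.014 ]
bolt scene [0.7015 0.0331 0.014 ]
bolt scene [0.6978 0.1076 0.014 ]
```

```bash
python3 -m crank '{"linear":[[0.2,0.1,0],[0.45,0.3,0.1],[0.55,0.55,0.3],[0.55,0.75,0.45],[0.55,0.8,0.5],[0.55,0.8,0.5],[0.55,0.8,0.5]],"turn":[0,0,0,0,0,0,0]}'
python3 - <<'E'
from h import *
ims=[]
for n in("scene","side"):
    im=cams.grab_frame(n)[:,:,::-1]
    x,y=(240,160) if n=='scene' else (300,170)
    ims.append(cv2.resize(im[y:y+100,x:x+100],None,fx=4,fy=4,interpolation=2))
cv2.imwrite("pics/c2.png",np.hstack(ims))
# finger plan: s = finger contact offset
for th in np.arange(.1,1.25,.1):
    a=np.radians(60)+th; print(round(th,1),'ball s,z',np.round([-.15*np.cos(a),.146+.15*np.sin(a)],4),'tcp x(30mm)',round(.589-.15*np.cos(a)-.030,4))
E
```

```text
clock: 2.05
ee_pos: [0.4747, 0.0548, 0.3004]
tcp_rot: [-0.0, 0.707, 0.707, -0.0]
wrist_force: [-0.7, 0.3, -0.5]
width: 0.0
grip_force: 0.0
0.1 ball s,z [-0.0617  0.2827] tcp x(30mm) 0.4973
0.2 ball s,z [-0.0477  0.2882] tcp x(30mm) 0.5113
0.3 ball s,z [-0.0333  0.2923] tcp x(30mm) 0.5257
0.4 ball s,z [-0.0185  0.2949] tcp x(30mm) 0.5405
0.5 ball s,z [-0.0035  0.296 ] tcp x(30mm) 0.5555
0.6 ball s,z [0.0114 0.2956] tcp x(30mm) 0.5704
0.7 ball s,z [0.0263 0.2937] tcp x(30mm) 0.5853
0.8 ball s,z [0.0409 0.2903] tcp x(30mm) 0.5999
0.9 ball s,z [0.0551 0.2855] tcp x(30mm) 0.6141
1.0 ball s,z [0.0688 0.2793] tcp x(30mm) 0.6278
1.1 ball s,z [0.0818 0.2718] tcp x(30mm) 0.6408
1.2 ball s,z [0.0939 0.263 ] tcp x(30mm) 0.6529
```

View pics/c2.png

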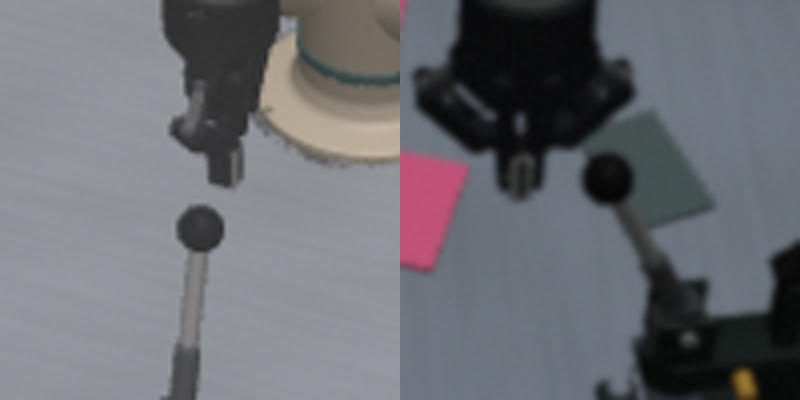

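The fingertips sit just behind the ball at its height, in line with its swing: ball at crop (200,228) on the left and (608,178) on the right, with the wider links well above it. Now the gentle push along the arc, first part.

```bash
python3 -m crank '{"linear":[[0.01,0.1,0.03],[0.01,0.16,0.04],[0.02,0.21,0.03],[0.02,0.26,0.02],[0.02,0.31,0.01],[0.02,0.36,-0.01],[0.03,0.42,-0.03],[0.03,0.48,-0.04],[0.04,0.54,-0.055],[0.04,0.6,-0.07],[0.04,0.66,-0.08],[0.05,0.72,-0.085],[0.05,0.78,-0.09],[0.06,0.84,-0.09],[0.06,0.9,-0.09],[0.06,0.95,-0.085],[0.06,0.95,-0.085]],"turn":[0,0,0,0,0,0,0,0,0,0,0,0,0,0,0,0,0]}'
python3 - <<'E'
from h import *
ims=[]
for n in("scene","side"):
    im=cams.grab_frame(n)[:,:,::-1]
    x,y=(240,160) if n=='scene' else (310,170)
    ims.append(cv2.resize(im[y:y+100,x:x+100],None,fx=4,fy=4,interpolation=2))
cv2.imwrite("pics/c3.png",np.hstack(ims))
E
```

```text
clock: 3.85
ee_pos: [0.5709, 0.061, 0.308]
tcp_rot: [0.0, 0.707, 0.707, 0.0]
wrist_force: [-0.3, 0.5, -0.0]
width: -0.0
grip_force: 0.0
```

View pics/c3.png

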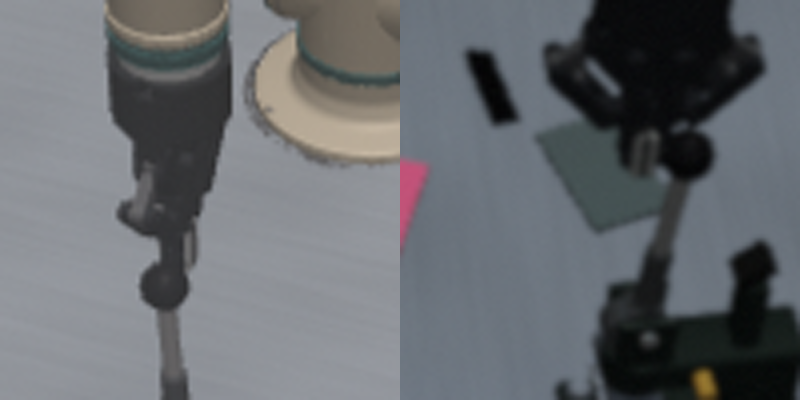

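The ball (crop (163,287) and (690,153)) is just past upright and touching the fingertips. I'll continue over and down.

```bash
python3 -m crank '{"linear":[[0,0.05,0.005],[0.01,0.1,0.01],[0.01,0.15,0.02],[0.01,0.2,0.03],[0.02,0.25,0.04],[0.02,0.3,0.05],[0.02,0.35,0.065],[0.03,0.4,0.08],[0.03,0.45,0.1],[0.03,0.5,0.12],[0.04,0.55,0.145],[0.04,0.6,0.17],[0.04,0.65,0.2],[0.05,0.7,0.23],[0.05,0.75,0.26],[0.05,0.8,0.29],[0.05,0.8,0.29]],"turn":[0,0,0,0,0,0,0,0,0,0,0,0,0,0,0,0,0]}'
python3 -m crank '{"linear":[[0,-0.1,0],[0,-0.3,-0.1],[0,-0.5,-0.4],[0,-0.7,-0.8],[0,-0.9,-1],[0,-0.9,-1]],"turn":[0,0,0,0,0,0]}'
python3 - <<'E'
from h import *
ims=[]
for n in("scene","side"):
    im=cams.grab_frame(n)[:,:,::-1]
    x,y=(220,170) if n=='scene' else (330,180)
    ims.append(cv2.resize(im[y:y+130,x:x+100],None,fx=4,fy=4,interpolation=2))
cv2.imwrite("pics/c4.png",np.hstack(ims))
E
```

```text
clock: 5.65
ee_pos: [0.6507, 0.066, 0.2785]
tcp_rot: [-0.0, 0.707, 0.707, -0.0]
wrist_force: [-0.3, -0.5, -0.4]
width: 0.0
grip_force: 0.0
clock: 6.25
ee_pos: [0.5584, 0.0661, 0.3844]
tcp_rot: [0.003, 0.707, 0.707, 0.003]
wrist_force: [-0.3, 0.9, 0.5]
width: -0.0002
grip_force: 0.0
```

View pics/c4.png

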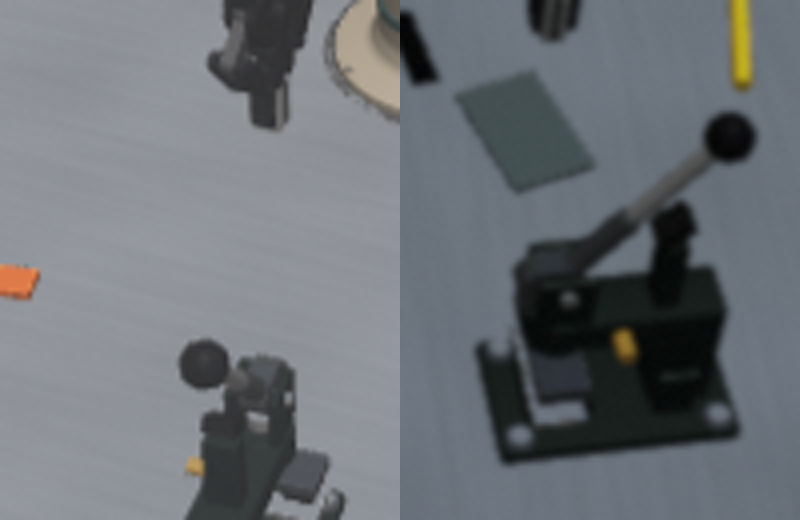

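The lever now rests well back: ball at scene (271,260.8) and side (412.5,214.3), with the jaws open. Next I'll cross high toward the pink piece, turning the tool so the wide knuckles and the camera will stay clear of the breaker later.

```bash
python3 -m crank '{"linear":[[0.3,-0.2,0],[0.6,-0.4,0],[0.9,-0.6,0],[1,-0.7,0],[1,-0.7,0]],"turn":[0,0,0,0,0]}'
python3 -m crank '{"linear":[[0.2,-0.1,0],[0.4,-0.2,0],[0.6,-0.3,0],[0.8,-0.4,0],[1,-0.5,0],[1,-0.6,0],[1,-0.69,0],[1,-0.69,0],[1,-0.69,0],[1,-0.69,0],[1,-0.69,0],[1,-0.69,0],[1,-0.69,0],[1,-0.69,0],[1,-0.69,0]],"turn":[-0.02,-0.04,-0.06,-0.08,-0.1,-0.12,-0.14,-0.16,-0.18,-0.2,-0.22,-0.24,-0.26,-0.26,-0.26]}'
python3 - <<'E'
from h import *
np.set_printoptions(precision=4,suppress=True)
b,e=tri([ray('scene',271,260.75),ray('side',412.5,214.25)]);print('ball',b,e,'theta',np.arctan2(b[0]-.589,b[2]-.146)+.5236)
o=get_obs();im=cams.grab_frame("wrist");h=cv2.cvtColor(im,cv2.COLOR_RGB2HSV)
k,l,s,c=cv2.connectedComponentsWithStats(cv2.inRange(h,(160,90,100),(176,255,255)))
for i in range(1,k):
    if s[i,4]>400: print(s[i],plane('wrist',*c[i],.006,o))
w,x,y,z=o['tcp_rot'];R=Ro.from_quat([x,y,z,w]).as_matrix()
print(o['clock'],o['ee_pos'],o['q'],R)
print('to pink',R.T@(np.array([.4215,.2895,.05])-o['ee_pos'])/.1)
E
```

```text
clock: 6.85
ee_pos: [0.489, 0.1669, 0.3782]
tcp_rot: [-0.001, 0.706, 0.708, -0.001]
wrist_force: [0.1, -0.4, 0.9]
width: 0.0
grip_force: 0.0
clock: 8.35
ee_pos: [0.422, 0.2653, 0.3788]
tcp_rot: [-0.0, -0.029, 1.0, -0.001]
wrist_force: [-0.0, 0.1, 0.4]
width: -0.0003
grip_force: 0.0
ball [0.6808 0.0681 0.2641] [np.float64(0.002502023181663489), np.float64(0.002502023181663358)] theta 1.184228067166067
[ 373    0   70   74 2561] [0.2385 0.3637 0.006 ]
[ 587   98   53   84 2512] [0.3575 0.6445 0.006 ]
[ 480  130   58   65 2028] [0.3863 0.5091 0.006 ]
8.35 [0.422  0.2653 0.3788] [ 0.4221  0.1118  1.406  -0.0007  1.6246 -1.2078] [[-0.9983 -0.059  -0.0005]
 [-0.059   0.9983 -0.001 ]
 [ 0.0005 -0.001  -1.    ]]
to pink [-0.0109  0.2451  3.2874]
```

The ball measures joint 1.18, so the jaws are open. Descending over the middle of the pink piece.

```bash
python3 -m crank '{"linear":[[-0.01,0.1,0],[-0.01,0.2,0],[-0.01,0.245,0.2],[-0.01,0.245,0.5],[-0.01,0.245,0.8],[-0.01,0.245,1],[-0.01,0.245,1]],"turn":[0,0,0,0,0,0,0]}'
python3 -m crank '{"linear":[[0,0,0.3],[0,0,0.6],[0,0,0.9],[0,0,1],[0,0,1]],"turn":[0,0,0,0,0]}'
python3 -m crank '{"linear":[[0,0,0.3],[0,0,0.5],[0,0,0.7],[0,0,0.85],[0,0,0.95],[0,0,1],[0,0,1],[0,0,1],[0,0,1]],"turn":[0,0,0,0,0,0,0,0,0]}'
python3 - <<'E'
from h import *
np.set_printoptions(precision=4,suppress=True)
for n in("scene","side"):
    im=cams.grab_frame(n);h=cv2.cvtColor(im,cv2.COLOR_RGB2HSV)
    k,l,s,c=cv2.connectedComponentsWithStats(cv2.inRange(h,(160,90,100),(176,255,255)))
    print(n,[(s[i],c[i]) for i in range(1,k) if s[i,4]>100])
    x,y=(330,220) if n=='scene' else (250,160)
    im=cv2.resize(im[y:y+100,x:x+100,::-1],None,fx=4,fy=4,interpolation=2)
    a=im if n=='scene' else np.hstack([a,im])
cv2.imwrite('pics/c5.png',a);o=get_obs();print(o['ee_pos'],o['wrist_force'])
E
```

```text
clock: 9.1
ee_pos: [0.4187, 0.2906, 0.2765]
tcp_rot: [-0.003, -0.032, 0.999, -0.001]
wrist_force: [1.0, -0.4, 0.5]
width: 0.0001
grip_force: 0.0
clock: 9.6
ee_pos: [0.4203, 0.2908, 0.1792]
tcp_rot: [-0.001, -0.032, 1.0, -0.0]
wrist_force: [-0.5, 0.7, 0.5]
width: 0.0003
grip_force: 0.0
clock: 10.5
ee_pos: [0.4211, 0.2908, 0.0804]
tcp_rot: [0.001, -0.031, 1.0, 0.0]
wrist_force: [0.4, -1.0, 0.0]
width: -0.0002
grip_force: 0.0
scene [(array([401, 239,  24,  26, 524], dtype=int32), array([412.0859, 251.3511])), (array([356, 267,  42,  30, 636], dtype=int32), array([376.445 , 281.6022])), (array([420, 276,  42,  30, 657], dtype=int32), array([440.9209, 290.758 ])), (array([484, 282,  42,  29, 662], dtype=int32), array([504.426 , 296.2085]))]
side [(array([256, 133,  33,  23, 405], dtype=int32), array([273.1235, 144.0074])), (array([275, 167,  21,  25, 311], dtype=int32), array([284.3794, 181.4469])), (array([228, 196,  39,  24, 589], dtype=int32), array([246.9593, 207.3582])), (array([286, 207,  31,  31, 614], dtype=int32), array([301.1759, 222.2378]))]
[0.4209 0.2907 0.0801] [ 0.1412  0.4128 -0.21  ]
```

View pics/c5.png

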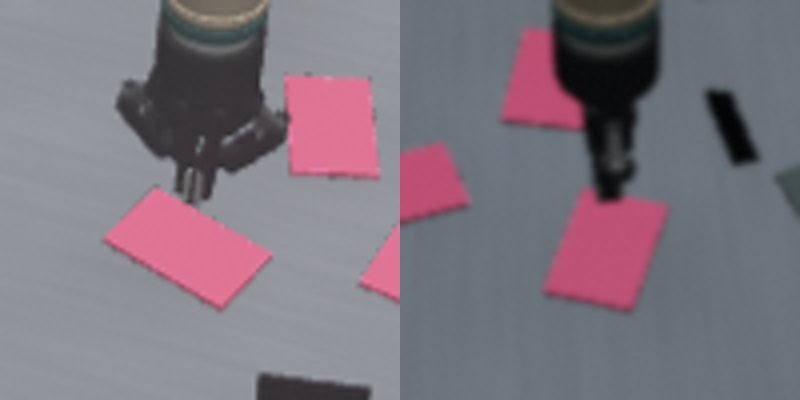

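The tips are right above the chosen pink piece (crop (190,245) and (605,250)), which hasn't moved. I'll lower 30 mm more and hold for over 2 s.

```bash
python3 -m crank '{"linear":[[0,0,0.1],[0,0,0.2],[0,0,0.27],[0,0,0.3],[0,0,0.3],[0,0,0.3],[0,0,0.3],[0,0,0.3],[0,0,0.3],[0,0,0.3],[0,0,0.3],[0,0,0.3],[0,0,0.3],[0,0,0.3],[0,0,0.3],[0,0,0.3],[0,0,0.3],[0,0,0.3],[0,0,0.3],[0,0,0.3]],"turn":[0,0,0,0,0,0,0,0,0,0,0,0,0,0,0,0,0,0,0,0]}'
python3 -m crank '{"linear":[[0,0,0],[0,0,0],[0,0,0],[0,0,0],[0,0,0],[0,0,0],[0,0,0],[0,0,0],[0,0,0],[0,0,0],[0,0,0],[0,0,0]],"turn":[0,0,0,0,0,0,0,0,0,0,0,0]}'
python3 -m crank '{"linear":[[0,0,-0.2],[0,0,-0.5],[0,0,-0.8],[0,0,-1],[0,0,-1]],"turn":[0,0,0,0,0]}'
python3 -m crank '{"linear":[[0,0,-0.4],[0,0,-0.8],[0,0,-1],[0,0,-1]],"turn":[0,0,0,0]}'
python3 - <<'E'
from h import *
o=get_obs();w,x,y,z=o['tcp_rot'];R=Ro.from_quat([x,y,z,w]).as_matrix()
print(o['clock'],o['ee_pos'],R.T@(np.array([.455,.0535,.25])-o['ee_pos'])/.1,np.degrees(np.arctan2(R[1,0],R[0,0])))
E
```

```text
clock: 12.6
ee_pos: [0.4205, 0.2905, 0.0495]
tcp_rot: [0.0, -0.031, 1.0, -0.0]
wrist_force: [1.2, -0.7, -0.3]
width: 0.0
grip_force: 0.0
clock: 13.8
ee_pos: [0.4205, 0.2905, 0.0495]
tcp_rot: [0.0, -0.031, 1.0, -0.0]
wrist_force: [0.2, -0.8, 0.4]
width: -0.0001
grip_force: 0.0
clock: 14.3
ee_pos: [0.4224, 0.2915, 0.1525]
tcp_rot: [0.003, -0.031, 0.999, 0.001]
wrist_force: [0.4, -0.2, -0.3]
width: -0.0001
grip_force: 0.0
clock: 14.7
ee_pos: [0.4219, 0.2912, 0.2517]
tcp_rot: [0.003, -0.031, 1.0, 0.001]
wrist_force: [0.0, -0.1, -0.7]
width: -0.0003
grip_force: 0.0
14.7 [0.42185538 0.29120002 0.25165703] [-0.18140799 -2.3931564   0.01243655] -176.39892986009576
```

```bash
python3 -m crank '{"linear":[[-0.05,-0.3,0],[-0.1,-0.7,0],[-0.18,-1,0],[-0.18,-1,0]],"turn":[0,0,0,0]}'
python3 -m crank '{"linear":[[0,-0.4,0],[0,-0.8,0],[0,-1,0],[0,-1,0]],"turn":[0,0,0,0]}'
python3 -m crank '{"linear":[[0,-0.2,0],[0,-0.39,0],[0,-0.39,0.2],[0,-0.39,0.5],[0,-0.39,0.8],[0,-0.39,1],[0,-0.39,1]],"turn":[0,0,0,0,0,0,0]}'
python3 -m crank '{"linear":[[0,0,0.2],[0,0,0.4],[0,0,0.6],[0,0,0.72],[0,0,0.78],[0,0,0.78],[0,0,0.78]],"turn":[0,0,0,0,0,0,0]}'
python3 - <<'E'
from h import *
o=get_obs();w,x,y,z=o['tcp_rot'];R=Ro.from_quat([x,y,z,w]).as_matrix()
print(o['ee_pos'],R.T@(np.array([.5212,.0578,.072])-o['ee_pos'])/.1)
E
```

```text
clock: 15.1
ee_pos: [0.4446, 0.1887, 0.2472]
tcp_rot: [-0.002, -0.03, 1.0, -0.001]
wrist_force: [0.1, 0.7, -0.3]
width: -0.0002
grip_force: 0.0
clock: 15.5
ee_pos: [0.4503, 0.0906, 0.2478]
tcp_rot: [-0.002, -0.03, 1.0, -0.0]
wrist_force: [0.4, -0.0, 0.8]
width: 0.0001
grip_force: 0.0
clock: 16.2
ee_pos: [0.4504, 0.0546, 0.146]
tcp_rot: [-0.004, -0.032, 0.999, 0.001]
wrist_force: [-0.4, 0.3, 0.2]
width: 0.0001
grip_force: 0.0
clock: 16.9
ee_pos: [0.4542, 0.0535, 0.0722]
tcp_rot: [0.001, -0.032, 1.0, 0.0]
wrist_force: [0.9, -0.4, 0.3]
width: -0.0004
grip_force: 0.0
[0.45418213 0.05347286 0.07216648] [-0.67157048  0.00088477  0.00263425]
```

```bash
python3 -m crank '{"linear":[[-0.1,0,0],[-0.2,0,0],[-0.3,0,0],[-0.4,0,0],[-0.5,0,0],[-0.56,0,0],[-0.6,0,0],[-0.64,0,0],[-0.67,0,0],[-0.67,0,0],[-0.67,0,0]],"turn":[0,0,0,0,0,0,0,0,0,0,0]}'
python3 -m crank '{"linear":[[0,0,0],[0,0,0],[0,0,0],[0,0,0],[0,0,0],[0,0,0],[0,0,0],[0,0,0],[0,0,0],[0,0,0],[0,0,0],[0,0,0],[0,0,0],[0,0,0],[0,0,0],[0,0,0],[0,0,0],[0,0,0],[0,0,0],[0,0,0]],"turn":[0,0,0,0,0,0,0,0,0,0,0,0,0,0,0,0,0,0,0,0]}'
python3 -m crank '{"linear":[[0,0,0],[0,0,0],[0,0,0],[0,0,0],[0,0,0],[0,0,0],[0,0,0],[0,0,0]],"turn":[0,0,0,0,0,0,0,0]}'
python3 - <<'E'
from h import *
np.set_printoptions(precision=4,suppress=True)
o=get_obs();print(o['ee_pos'],o['wrist_force'])
# lever ball (dark blob near earlier place) and pink pieces unmoved?
b0={'scene':(271,260.75),'side':(412.5,214.25)}
c4=cv2.imread('pics/c4.png')
for n in b0:
    im=cams.grab_frame(n)[:,:,::-1];x,y=(220,170) if n=='scene' else (330,180)
    ref=c4[:, :400] if n=='scene' else c4[:,400:]
    ref=cv2.resize(ref,(100,130),interpolation=cv2.INTER_AREA)
    u,v=int(b0[n][0]),int(b0[n][1]);t=ref[v-y-9:v-y+10,u-x-9:u-x+10]
    m=cv2.matchTemplate(im[v-25:v+26,u-25:u+26].copy(),t,cv2.TM_CCOEFF_NORMED);_,s,_,p=cv2.minMaxLoc(m);print(n,'ball shift',p[0]-16,p[1]-16,s)
    h=cv2.cvtColor(im.copy(),cv2.COLOR_BGR2HSV);k,l,st,c=cv2.connectedComponentsWithStats(cv2.inRange(h,(160,90,100),(176,255,255)))
    print([c[i] for i in range(1,k) if st[i,4]>100])
E
```

```text
clock: 18.0
ee_pos: [0.52, 0.0573, 0.0715]
tcp_rot: [-0.0, -0.031, 1.0, -0.0]
wrist_force: [0.4, 0.6, 0.7]
width: -0.0002
grip_force: 0.0
clock: 20.0
ee_pos: [0.5203, 0.0573, 0.0715]
tcp_rot: [0.0, -0.031, 1.0, -0.0]
wrist_force: [-0.1, 0.5, 0.3]
width: -0.0
grip_force: 0.0
clock: 20.8
ee_pos: [0.5203, 0.0573, 0.0715]
tcp_rot: [0.0, -0.031, 1.0, -0.0]
wrist_force: [-0.4, 0.1, 0.6]
width: 0.0001
grip_force: 0.0
[0.5203 0.0573 0.0715] [-0.3663  0.0793  0.5682]
scene ball shift 0 0 0.6950247883796692
[array([412.0859, 251.3511]), array([376.4464, 281.6372]), array([440.9298, 290.742 ]), array([504.413 , 296.1967])]
side ball shift 0 0 0.9997116923332214
[array([287.99  , 179.2871]), array([246.9558, 207.3146]), array([301.1852, 222.0016])]
```

The tips held 50 mm in front of the mouth for 2.8 s with no contact force. The lever and the glass are where they were left.

```bash
python3 -c "from plant import r;print(r.sign_off())"
```

```text
the job is handed in; nothing more can be done
None
```

The job is handed in: the lever was pushed back to about 1.18 rad, so the jaws are open. The fingertips then held about 2.5 cm above the middle of the pink offcut, and 5 cm in front of the mouth, for over two seconds each; no contact force showed at either hold and the pink piece did not move.

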